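# Let down the duct's cleaning hatch with the hook pole

## Task

Take the hook pole from its rest, put its hook finger through the eye of the cleaning hatch on the end of the white duct, pull the hatch off its catch and draw it down steadily with the hook in the eye all the way until it lies fully open on its brackets. Then unhook, lay the pole back in its rest as it was and let go. Open the hatch with the pole only, do not force it or fling it open, and leave the goods on the counter where they stand.

Things in the scene. Friction and masses are not known exactly. Their poses are not given: they have to be found in the camera images.
- duct: White duct, 260 wide, underside 140, top 350 above the counter, on steel trestles (uprights 145 either side, from 85 behind its face). Origin: on the counter under the middle of its end face. -x points out of that face (the way the hatch opens), y along the hinge, z up. Out of the face stick two brackets under the hinge (55, top at height 160) and the catch box (22, height 328 to 352, middle).
- hatch (a joint): White hatch in the duct's end, 208 wide, 150 high, 8 thick, hinged at its lower edge (along the duct's y). 0 = shut, upright; grows as it swings down to -x of the duct; stop 1.5 rad = open, on the brackets, eye underneath. A roller catch at its top lets go under an 8 to 10 N pull on the eye, by 0.08 rad; then stiff hinges hold it wherever it is left, 1 to 4 N on the eye draws it down.
- hatch_hinge (a point): Middle of the hatch's hinge line, 165 above the counter, 4 outside the duct's end face.
- eye_pin (a point): Pin 125 above the hinge line and 8 outside it; carries the brass ring eye, which stands out and swings up and down about it (x-z plane), stiffly (about 2 N at the ring): left anywhere from 0.4 rad above level to 1.0 below. Ring centre 32 from the pin, hole 12 across, wire 5 thick, hole axis along y. Light parts: over 15 N of push or pull bends them. Axes as the duct's while shut.
- pole: Hook pole, 0.15 kg: square wooden handle 200 x 22 x 22, then a 10 thick rod to 230 from the handle's middle, then a straight steel hook finger at right angles. Origin: middle of the handle, on its axis. +x towards the hook, the finger points to -y, z up. Lies level in its rest; grip across the handle (along y) between the rest's two saddles.
- hook_tip (a point): Rounded end of the hook finger (7 thick): 230 ahead of the handle's middle (+x) and 36 to the side (-y). Axes as the pole's.
- hook_mid (a point): Point on the hook finger's axis 17 from its end, 230 ahead and 19 to the side (-y) of the handle's middle: where the eye should sit.
- pole_rest: Dark wooden pole rest, 220 x 75, fixed. Two saddles 20 long, 82 either side of its middle along x, each with a flared slot (26 wide at the bottom) whose floor is 50 above the counter, cheeks to height 77. Origin: on the counter under its middle. The pole lies along x, hook to +x, handle's middle over the rest's, 61 above the counter.
- tea_jar: Bystander: amber tea jar with black lid, 60 across, 95 high. Origin: centre of its underside.
- bowl: Bystander: white porcelain bowl, 84 across, 42 high. Origin: centre of its underside.
- gift_box: Bystander: orange gift box, 110 x 75 x 40. Origin: centre of its underside.
Not all that is in view belongs to the job. Of the things shaped like the pole_rest, the wooden one is meant.

How it is judged (in metres and radians):
On the way, in this order (a step that is already met when the one before it is completed fails the run):
1. the hatch is pulled off its catch with the hook finger in the eye (x of hook_mid in the frame of eye_pin between -0.042 and -0.004 m and z of hook_mid in the frame of eye_pin between -0.036 and 0.036 m and y of hook_tip in the frame of eye_pin between -0.04 and -0.002 m and value of joint hatch between 0.15 and 0.7 rad), for 0.1 s.
2. the hatch is all the way down with the hook finger still in the eye (x of hook_mid in the frame of eye_pin between -0.042 and -0.004 m and z of hook_mid in the frame of eye_pin between -0.036 and 0.036 m and y of hook_tip in the frame of eye_pin between -0.04 and -0.002 m and value of joint hatch above 1.4 rad), for 0.1 s.
At the end, for the whole second after the job is handed in: The hatch lies open on its brackets (over 1.42 of 1.5 rad); the pole lies still in both saddles of its rest, hook towards the rest's +x, its middle within 25 mm along and 8 mm across of the rest's and at most 5 mm above its seat, turned less than 0.12 rad; the goods are where they stood (value of joint hatch above 1.42 rad and x of pole in the frame of pole_rest between -0.025 and 0.025 m and y of pole in the frame of pole_rest between -0.008 and 0.008 m and z of pole in the frame of pole_rest below 0.066 m and x of hook_tip in the frame of pole_rest above 0.15 m and angle between the x axis of pole and the x axis of pole_rest, either way round below 0.12 rad and linear speed of pole below 0.02 m/s); the robot touches nothing.
It fails at once if the pole presses on the hatch or the duct with more than 15 N (contact force between pole and duct above 15 N).
It fails at once if the hatch is flung open (faster than 2 rad/s) (velocity of joint hatch above 2 rad/s).
It fails at once if the gripper or arm touches the hatch or the duct (contact force between any of the fingers, the arm and duct above 1 N).
It fails at once if the pole slips from the grip or is dropped from more than 14 mm above its place in the rest (height (world z) of pole above 0.075 m and contact force between the fingers and pole below 0.2 N).
It fails at once if the jar, bowl or gift box is shifted by more than 20 mm or tipped (distance of any of tea_jar, bowl, gift_box from where it was at the start of the episode above 0.02 m or angle between any of tea_jar, bowl, gift_box's own z axis and vertical above 0.3 rad).
It also fails if it takes over 66 s, if anything falls off the work surface, if the arm or the gripper's body presses on something with over 40 N, if the wrist force passes 120 N, or if a joint passes its speed limit or range.

## Robot

A 6-joint arm with a two-finger parallel gripper is mounted at the origin on the work surface. World frame = base frame: x ahead of the robot, y to its left, z up, the work surface at z = 0. Lengths are in mm, angles in rad, forces in N, time in s.
With the tool pointing down it reaches from about 350 to 975 mm from the base axis. Payload 7.1 kg.
Tool frame: the origin (TCP) lies midway between the tips of the shut fingers; the grasp point (between the pads) lies 19 mm behind it (ctrl.grip_depth is the distance from the TCP to the grasp point, in mm); z points along the fingers, y is the line along which they close (so a half turn about z gives the same grasp; the last joint's range is limited). The gripper opens to 88 mm and grips with 3 to 60 N. Pads are 20 mm wide; open, the fingers measure 115 mm over their backs; the gripper's body (75 mm by 178 mm) begins 61 mm behind the grasp point.
Start: joints at [-1.288, 0.423, 1.63, -0, 1.089, -0.019], TCP at [185.792, -596.729, 222.675] pointing down, gripper open.
Joint ranges: [-3, 3], [-0.9, 2.11], [0.09, 2.58], [-1.31, 4.45], [0.11, 2.69], [-2.54, 2.54]. Speed limits (rad/s): [2.39, 2.39, 3.01, 3.14, 3.14, 3.14].

## Interface

Orientations are given as a rotation vector (axis times angle).
In Python, from workcell import ctrl, cams gives the robot as it stands.
- The arm moves only by the tool move_arm, never from a script. Its argument "steps" is a list of rows, each a list of 3 entries, a list of its own where there are three numbers: the shift along the tool's x, y, z in units of 25 mm (1.0 is 25 mm), then the turn about the tool's z in units of 5 degrees (1.0 is 5 degrees), then the closure, from 0 (fully open) to 1 (shut). A call has 1 to 20 rows; each row shifts and turns the commanded pose from where the row before left it, along the tool's axes as they then stand; what a row does not reach is not made up. A row lasts 1/12 s, in which the tool goes at most 41.7 mm and 7.16 degrees, less where a joint would pass 70% of its speed; a pose out of reach is approached as far as the arm can. A call is refused whole if a number of a shift passes 1 or a number of a turn 1, either way. A call with a gripper value outside its range is refused whole. The fingers move at their own pace and stop on an object; the grip force is fixed at half the most. Time passes only in rows, so rows that do not move let the fingers close. It gives the time, the measured TCP pose, the force, the opening and the grip force at its end, in the units of the state.
- ctrl.get_obs(): the state, without advancing time (a new reading comes with each control period).
- cams.get_image(name): name is "scene" or "top" or "wrist"; returns a dict with "image" (480x640x3 uint8, red, green, blue), "camera_matrix" (3x3 intrinsics, pixels), "xyz" and "rotation" of the camera in the world; the wrist camera has in their place "mount" (4x4, takes a point from camera to tool coordinates, whose origin is the TCP and whose axes are the flange's). Camera axes: x right, y down, z forward; pixel columns grow to the right and rows downward; lengths in mm; the calibration is good to about 2 mm. A picture is of the moment at which its call begins: read the wrist's pose just before it. There is no depth.
- ctrl.close_job(): hands the job in; it is judged then, once.
Trained networks look in the newest picture that a camera, given by its name, has taken for a name from the list of things; names that differ only in an ending like _2 or _b are one class to them, and where a whole thing is asked for, a point or a joint stands for the part that bears it (a point fixed in the world has none). Each returns a list of dicts, best first, with "p" (0 to 1); they miss things now and then, are a little off and sometimes report something else, mostly with a low value. They report only what shows in the picture. A call takes as long as a camera call. They do not tell look-alikes from the thing itself.
- cams.boxes_of(camera, thing): "rect" ([centre column, centre row, width, height] in pixels, round what is visible of it).
- cams.cut_out(camera, thing): "pixels" (480x640 bool, what is visible of it) and "rect" ([centre column, centre row, width, height] in pixels, round what is visible of it).
The state is a dict: "t": time; "qpos": joint angles; "qvel": joint speeds; "joint_torque": joint torques, N m; "ee_pos": TCP position; "orientation": TCP orientation; "ft_force": force on the tool from outside, world axes, zero at the start; "moment": the same for the moment, N m; "width": finger opening in mm; "grasp_force": force on a finger pad.
Only numpy, scipy, OpenCV 4.12 (cv2) and the standard library are available. Lean on these libraries where they do the work, as an engineer would, in place of code of your own. Each camera call takes 0.05 s, during which the arm holds its last target. There are 200 camera calls.

## Working session

There is one attempt and no reset: what is moved stays moved. The work goes in short steps, Python scripts to look and compute and a tool call to move; the robot and the scene stay as the last step left them, time stands still between calls to the robot, and variables do not carry over. Pictures are saved under pics/ and viewed, at most 10 in all, crops included, and the job is handed in when it is done.

Besides the shell and the picture viewer there is one more tool, called after "Call:" as name(argument=value, ...) on one line, values as JSON. move_arm: Moves the arm, as the interface text tells. Its arguments: {"type":"object","properties":{"steps":{"type":"array"}},"required":["steps"]}

```bash
ls; mkdir -p pics
python3 - <<'E'
from workcell import ctrl,cams
import cv2,numpy as np
o=ctrl.get_obs();print({k:np.round(v,3).tolist() for k,v in o.items()})
ims=[]
for c in ['scene','top','wrist']:
    d=cams.get_image(c)
    cv2.imwrite(f'pics/{c}0.png',d['image'][:,:,::-1])
    print(c,{k:np.round(v,3).tolist() for k,v in d.items() if k!='image'})
    for t in ['duct','hatch','eye_pin','pole','hook_tip','pole_rest','tea_jar','bowl','gift_box']:
        try:print(t,[(round(b['p'],2),np.round(b['rect']).tolist()) for b in cams.boxes_of(c,t)][:4])
        except Exception as e:print(t,e)
E
```

```text
pics
{'t': 0.0, 'qpos': [-1.288, 0.424, 1.631, -0.0, 1.089, -0.019], 'qvel': [-0.001, -0.001, -0.001, -0.001, -0.001, 0.002], 'joint_torque': [0.001, -54.462, -27.366, 0.064, 0.023, -0.0], 'ee_pos': [185.639, -596.207, 221.893], 'orientation': [-3.104, -0.472, 0.0], 'ft_force': [1.36, 0.92, 0.19], 'moment': [-0.017, -0.026, 0.018], 'grasp_force': 0.0, 'width': 87.451}
scene {'camera_matrix': [[571.028, 0.0, 315.001], [0.0, 571.028, 240.936], [0.0, 0.0, 1.0]], 'xyz': [878.769, 464.166, 1140.975], 'rotation': [-0.994, -2.691, 0.745]}
duct [(0.73, [493.0, 378.0, 294.0, 205.0])]
hatch [(0.64, [410.0, 331.0, 78.0, 78.0]), (0.3, [204.0, 292.0, 64.0, 64.0])]
eye_pin [(0.71, [384.0, 347.0, 34.0, 51.0])]
pole []
hook_tip [(0.77, [254.0, 217.0, 118.0, 88.0])]
pole_rest [(0.98, [324.0, 177.0, 95.0, 67.0]), (0.96, [236.0, 208.0, 87.0, 78.0]), (0.44, [495.0, 376.0, 289.0, 208.0])]
tea_jar [(0.85, [312.0, 342.0, 28.0, 40.0])]
bowl [(0.77, [384.0, 295.0, 41.0, 41.0])]
gift_box [(0.96, [202.0, 293.0, 64.0, 62.0]), (0.45, [257.0, 219.0, 116.0, 90.0])]
top {'camera_matrix': [[488.644, 0.0, 319.713], [
[... 167 characters left out ...]
0.65, [169.0, 205.0, 37.0, 129.0])]
eye_pin [(0.96, [167.0, 205.0, 39.0, 124.0])]
pole []
hook_tip [(0.77, [402.0, 243.0, 147.0, 32.0])]
pole_rest [(0.89, [427.0, 242.0, 97.0, 49.0]), (0.83, [399.0, 336.0, 106.0, 66.0])]
tea_jar [(0.8, [268.0, 204.0, 28.0, 36.0]), (0.26, [403.0, 243.0, 149.0, 36.0])]
bowl [(0.8, [258.0, 284.0, 35.0, 39.0])]
gift_box [(0.74, [372.0, 167.0, 43.0, 50.0])]
wrist {'camera_matrix': [[367.737, 0.0, 314.457], [0.0, 367.737, 231.907], [0.0, 0.0, 1.0]], 'mount': [[-0.0, -0.962, -0.274, 74.817], [1.0, 0.0, -0.001, -0.174], [0.001, -0.274, 0.962, -163.031], [0.0, 0.0, 0.0, 1.0]]}
duct []
hatch []
eye_pin []
pole []
hook_tip []
pole_rest []
tea_jar []
bowl []
gift_box []
```

View pics/scene0.png

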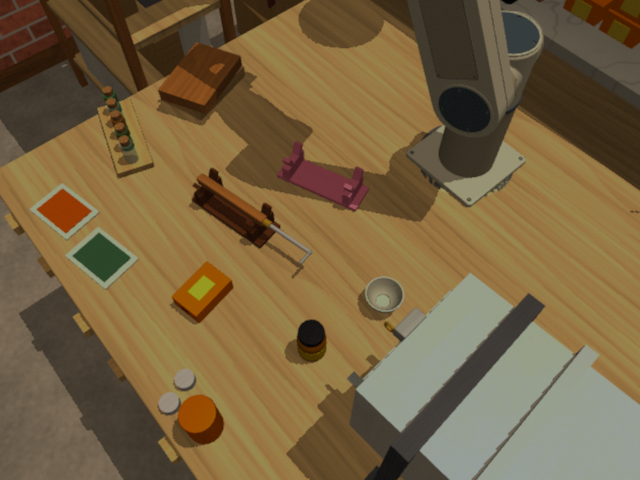

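View pics/top0.png

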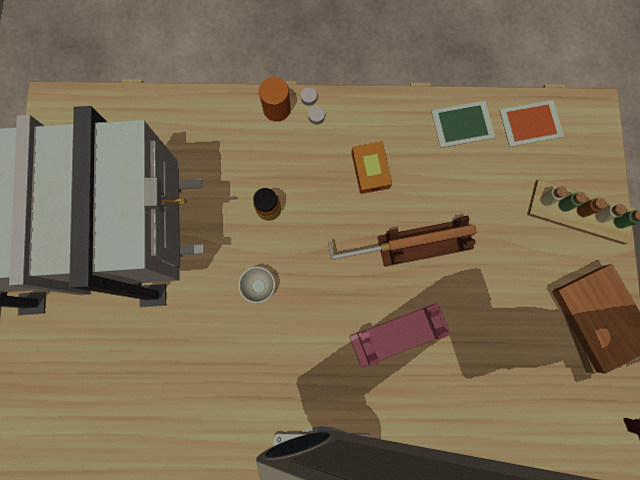

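The scene view shows the dark rest with the pole at (236,208), hook at (305,255); a pink look-alike rest is at (324,177). In the top view the dark one is at (427,242) with its hook at (333,248), and the pink one is at (399,336). The hatch and eye are at (180,201). The dark brown rest is the wooden one and carries the pole. I'll confirm this in an enlarged composite.

```bash
cat > h.py <<'E'
import numpy as np,cv2
from scipy.spatial.transform import Rotation as R
from workcell import ctrl,cams
CAL={'scene':([571.028,315.001,240.936],[878.769,464.166,1140.975],[-0.994,-2.691,0.745]),
'top':([488.644,319.713,239.214],[337.814,17.243,1152.569],[-2.141,2.122,-0.201])}
def get(c,name=None):
    o=ctrl.get_obs(); d=cams.get_image(c); K=np.array(d['camera_matrix'])
    if c=='wrist':
        M=np.array(d['mount']); T=np.eye(4); T[:3,:3]=R.from_rotvec(o['orientation']).as_matrix(); T[:3,3]=o['ee_pos']; W=T@M
        Rm,p=W[:3,:3],W[:3,3]
    else:
        r=np.array(d['rotation']); Rm=r if r.shape==(3,3) else R.from_rotvec(r).as_matrix(); p=np.array(d['xyz'])
    if name: cv2.imwrite(f'pics/{name}.png',d['image'][:,:,::-1]); np.savez(f'pics/{name}.npz',K=K,R=Rm,p=p)
    return d['image'],(K,Rm,p)
def load(name):
    z=np.load(f'pics/{name}.npz'); return z['K'],z['R'],z['p']
def ray(cam,uv):
    K,Rm,p=cam; return p,Rm@np.linalg.solve(K,[uv[0],uv[1],1.])
def atz(cam,uv,z):
    p,d=ray(cam,uv); return p+d*(z-p[2])/d[2]
def tri(obs):
    A=np.zeros((3,3));b=np.zeros(3)
    for cam,uv in obs:
        p,d=ray(cam,uv); d=d/np.linalg.norm(d); P=np.eye(3)-np.outer(d,d); A+=P;b+=P@p
    x=np.linalg.solve(A,b); return x,[np.linalg.norm(np.array(proj(c,x))-uv) for c,uv in obs]
def proj(cam,X):
    K,Rm,p=cam; c=K@(Rm.T@(np.asarray(X,float)-p)); return c[:2]/c[2]
E
python3 - <<'E'
from h import *
s,cs=get('scene','s1'); t,ct=get('top','t1'); print(ctrl.get_obs()['t'])
def crop(im,u,v,w): return cv2.resize(im[v:v+w*3//4,u:u+w],(400,300),interpolation=cv2.INTER_CUBIC)
o=np.vstack([np.hstack([crop(s,190,160,140),crop(s,350,280,100)]),np.hstack([crop(t,320,190,160),crop(t,110,165,100)])])
cv2.imwrite('pics/c1.png',o[:,:,::-1])
for c,uv,z in [(ct,(427,242),50),(ct,(333,248),61),(ct,(180,201),290),(cs,(388,326),290),(ct,(267,204),50),(ct,(257,285),20),(ct,(372,167),20)]:print(uv,atz(c,uv,z).round())
E
```

```text
1.6
(427, 242) [ 534. -238.   50.]
(333, 248) [516. -22.  61.]
(180, 201) [562. 265. 290.]
(388, 326) [568. 270. 290.]
(267, 204) [620. 132.  50.]
(257, 285) [434. 153.  20.]
(372, 167) [ 722. -117.   20.]
```

View pics/c1.png

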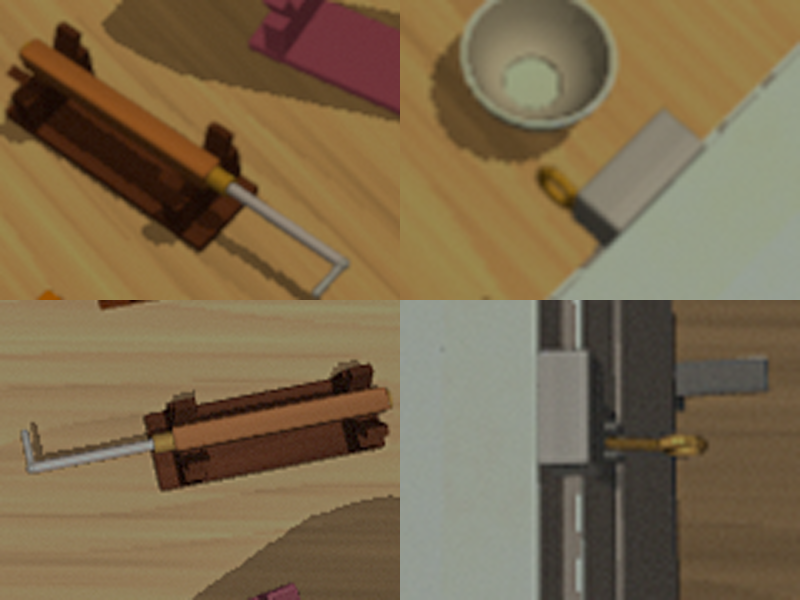

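The crop confirms that the dark wooden rest carries the pole, with its hook bend at top (333,257) and scene (311,252). The eye ring is at top (181,201) and scene (389,326). Triangulating these now.

Run:
```python
from h import *
s,t=load('s1'),load('t1')
print(R.from_matrix(t[1]).as_euler('xyz',degrees=True), ray(t,(320,240))[1])
def sc(x,y):return (190+x/2.857,160+y/2.857)
def tc(x,y):return (320+x/2.5,190+(y-300)/2.5)
for n,a,b in [('bend',sc(345,263),tc(32,468)),('tip',sc(318,295),tc(27,430)),('ferr',sc(222,180),tc(165,443)),('rear',sc(30,52),tc(387,400)),('eye',(389.3,326),(181.3,200.8)),('catchcornerL',(350+665-400,0),(0,0))][:5]:
    x,e=tri([(s,np.array(a)),(t,np.array(b))]);print(n,x.round(1),np.round(e,1))
```

```text
[-169.72588875   -0.53038326  -89.53850375] [ 0.17684823 -0.00827358 -0.98420485]
bend [493.1 -18.8  58.9] [1.4 1.4]
tip [527.  -12.8  57.6] [2.2 2.1]
ferr [ 517.4 -139.8   57.9] [1.3 1.3]
rear [ 559.8 -344.8   55.6] [1.2 1.3]
eye [564.1 267.2 279.2] [1.4 1.2]
```

Call:
move_arm(steps=[[[0,0,0],-1,0],[[0,0,0],-1,0],[[0,0,0],-1,0],[[0,0,0],-1,0],[[0,0,0],-1,0],[[0,0,0],-1,0],[[0,0,0],-1,0],[[0,0,0],-1,0],[[0,0,0],-1,0],[[0,0,0],-1,0],[[0,0,0],-1,0],[[0,0,0],-1,0],[[0,0,0],-1,0],[[0,0,0],-1,0],[[0,0,0],-1,0],[[0,0,0],-1,0],[[0,0,0],-0.8,0]])

```text
t: 3.02
ee_pos: [185.8, -596.7, 222.7]
orientation: [-1.987, -2.434, -0.0]
ft_force: [-0.7, 0.7, -0.4]
width: 87.9
grasp_force: 0.0
```

Call:
move_arm(steps=[[[0.75,0.98,0],0,0],[[0.75,0.98,0],0,0],[[0.75,0.98,0],0,0],[[0.75,0.98,0],0,0],[[0.75,0.98,0],0,0],[[0.75,0.98,0],0,0],[[0.75,0.98,0],0,0],[[0.75,0.98,0],0,0],[[0.75,0.98,0],0,0],[[0.75,0.98,0],0,0],[[0.75,0.98,0],0,0],[[0.75,0.98,0],0,0],[[0.75,0.98,0],0,0],[[0.75,0.98,0],0,0],[[0.75,0.98,0],0,0],[[0.75,0.98,0],0,0],[[0.75,0.98,0],0,0],[[0,0,0],0,0],[[0,0,0],0,0],[[0,0,0],0,0]])

```text
t: 4.68
ee_pos: [531.4, -202.7, 222.5]
orientation: [-1.991, -2.43, 0.001]
ft_force: [-0.5, -0.6, -0.5]
width: 87.8
grasp_force: 0.0
```

Run:
```python
from h import *
o=ctrl.get_obs();print(o['t'],o['ee_pos'],o['orientation'],o['qpos'])
w,c=get('wrist','w1')
for t in ['pole_rest','pole','hook_tip']:print(t,[(round(b['p'],2),np.round(b['rect']).tolist()) for b in cams.boxes_of('wrist',t)])
```

```text
4.6833 [ 531.36026283 -202.74764965  222.52560976] [-1.99106809e+00 -2.42951855e+00  8.10188932e-04] [-3.85238880e-01  3.41538047e-01  1.75611225e+00 -4.22697533e-04
  1.04450454e+00 -5.82747325e-01]
pole_rest [(0.95, [92.0, 127.0, 183.0, 245.0]), (0.72, [317.0, 244.0, 82.0, 216.0])]
pole [(0.89, [317.0, 177.0, 29.0, 354.0])]
hook_tip [(0.6, [318.0, 176.0, 27.0, 353.0])]
```

View pics/w1.png

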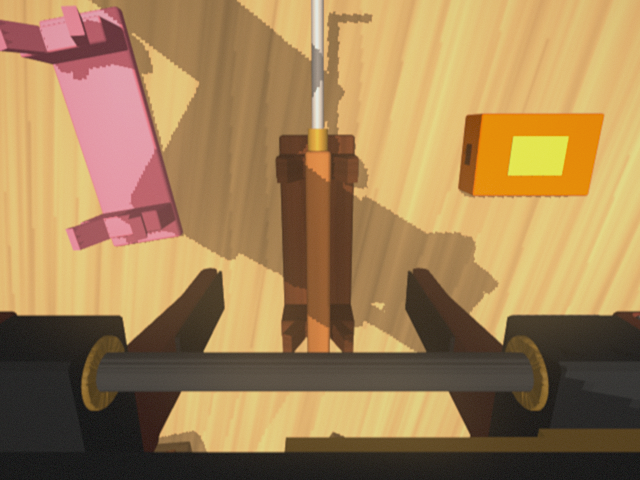

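The wrist view shows the handle straight down the picture: columns 306–330, front end at row 152, ferrule to row 128. The two front saddles sit at row ~165 and the rear ones at row ~330, with the gripper roughly centred on it.

Run:
```python
from h import *
w=load('w1'); o=ctrl.get_obs(); T=R.from_rotvec(o['orientation']).as_matrix()
print('tool yaw',np.degrees(np.arctan2(T[1,0],T[0,0])))
for uv,z in [((306,152),72),((330,152),72),((318,340),72),((318,40),61),((282,136),10),((327,136),10),((304,175),77),((318,128),61)]:
    X=atz(w,uv,z); print(uv,X.round(1),'tool',(T.T@(X-o['ee_pos'])).round(1))
im=cv2.imread('pics/w1.png').astype(int)
for r in (60,200,250,300,345): print(r,[tuple(im[r,c][::-1]) for c in range(298,340,3)] if r==345 else '')
d=cams.cut_out('wrist','pole')[0]['pixels']
for r in (30,100,170,200,240,280,320,345):
    c=np.where(d[r])[0]; print(r,c.min() if len(c) else None,c.max() if len(c) else None)
```

```text
tool yaw 101.20319168992822
(306, 152) [ 513.3 -149.6   72. ] tool [ 56.3  -7.  150.7]
(330, 152) [ 532.9 -145.7   72. ] tool [ 56.4  13.  150.7]
(318, 340) [ 558.5 -322.1   72. ] tool [-121.6    3.9  150.7]
(318, 40) [505.9 -62.4  61. ] tool [143.3   2.7 161.7]
(282, 136) [ 486.5 -143.2   10. ] tool [ 67.9 -32.  212.7]
(327, 136) [ 530.1 -134.4   10. ] tool [ 68.   12.4 212.7]
(304, 175) [ 515.3 -168.1   77. ] tool [ 37.8  -8.6 145.7]
(318, 128) [ 519.4 -128.7   61. ] tool [ 75.6   3.  161.7]
60 
200 
250 
300 
345 [(np.int64(108), np.int64(78), np.int64(49)), (np.int64(225), np.int64(177), np.int64(112)), (np.int64(227), np.int64(182), np.int64(116)), (np.int64(182), np.int64(132), np.int64(81)), (np.int64(200), np.int64(124), np.int64(66)), (np.int64(202), np.int64(127), np.int64(67)), (np.int64(205), np.int64(128), np.int64(68)), (np.int64(212), np.int64(132), np.int64(69)), (np.int64(214), np.int64(132), np.int64(68)), (np.int64(217), np.int64(135), np.int64(72)), (np.int64(170), np.int64(106), np.int64(55)), (np.int64(229), np.int64(188), np.int64(119)), (np.int64(228), np.int64(186), np.int64(117)), (np.int64(119), np.int64(85), np.int64(55))]
30 311 323
100 312 323
170 304 330
200 305 330
240 306 330
280 306 330
320 307 328
345 308 328
```

Call:
move_arm(steps=[[[0.04,0.12,1],0,0],[[0,0,1],0,0],[[0,0,1],0,0],[[0,0,1],0,0],[[0,0,1],0,0],[[0,0,0.8],0,0],[[0,0,0.6],0,0],[[0,0,0.4],0,0],[[0,0,0.4],0,0],[[0,0,0],0,0],[[0,0,0],0,0]])

```text
t: 5.85
ee_pos: [534.6, -201.3, 42.7]
orientation: [-1.992, -2.429, 0.0]
ft_force: [0.5, -0.5, 0.5]
width: 87.7
grasp_force: 0.0
```

Call:
move_arm(steps=[[[0,0,0],0,1],[[0,0,0],0,1],[[0,0,0],0,1],[[0,0,0],0,1],[[0,0,0],0,1],[[0,0,0],0,1],[[0,0,0],0,1],[[0,0,0],0,1],[[0,0,0],0,1],[[0,0,0],0,1]])

```text
t: 6.68
ee_pos: [534.5, -201.0, 42.6]
orientation: [-1.992, -2.429, 0.0]
ft_force: [0.2, 0.1, -0.5]
width: 24.5
grasp_force: 0.0
```

Call:
move_arm(steps=[[[0,0,0],0,1],[[0,0,0],0,1],[[0,0,0],0,1],[[0,0,0],0,1]])

```text
t: 7.02
ee_pos: [534.5, -201.0, 42.6]
orientation: [-1.992, -2.429, 0.0]
ft_force: [-0.6, -0.5, -0.1]
width: 21.6
grasp_force: 30.0
```

Run:
```python
from h import *
t,s=load('t1'),load('s1')
for n,im in (('t1',t),('s1',s)):
    g=cv2.cvtColor(cv2.imread(f'pics/{n}.png'),cv2.COLOR_BGR2GRAY)
    L=cv2.createLineSegmentDetector().detect(g)[0][:,0]
    for l in L:
        ln=np.hypot(l[2]-l[0],l[3]-l[1])
        m=(l[:2]+l[2:])/2
        ok = (130<m[0]<190 and 110<m[1]<285) if n=='t1' else (345<m[0]<500 and 260<m[1]<430)
        if ln>30 and ok:
            a,b=atz(im,l[:2],350),atz(im,l[2:],350)
            print(n,l.round(1),a.round(0)[:2],b.round(0)[:2],'ang@350',np.degrees(np.arctan2(*(b-a)[[1,0]])).round(2))
```

```text
t1 [144.3 266.9 143.7 119.4] [434. 299.] [692. 319.] ang@350 4.36
t1 [155.  175.6 154.9 141.9] [591. 293.] [651. 297.] ang@350 4.11
t1 [155.8 254.4 155.3 209.4] [455. 282.] [532. 288.] ang@350 4.54
t1 [144.4 120.4 176.6 159.6] [690. 318.] [620. 258.] ang@350 -139.61
t1 [150.7 208.1 150.9 254.4] [534. 296.] [455. 290.] ang@350 -175.75
t1 [149.6 141.8 151.1 175.7] [651. 306.] [591. 299.] ang@350 -173.58
t1 [163.1 205.6 163.2 245.6] [538. 275.] [470. 271.] ang@350 -176.14
t1 [162.5 161.9 162.4 193.1] [615. 281.] [560. 278.] ang@350 -176.5
t1 [166.1 246.9 165.5 206.9] [468. 266.] [536. 271.] ang@350 4.63
t1 [178.6 204.4 179.9 251.9] [541. 250.] [460. 242.] ang@350 -175.01
t1 [165.1 194.4 164.8 163.1] [558. 273.] [613. 277.] ang@350 4.19
s1 [544.7 306.1 419.2 449. ] [389. 414.] [680. 436.] ang@350 4.25
s1 [355.  388.8 400.1 432.3] [690. 321.] [684. 404.] ang@350 94.3
s1 [400.3 431.7 527.2 292.1] [684. 403.] [390. 382.] ang@350 -175.81
s1 [382.8 357.7 355.  388.7] [630. 314.] [690. 321.] ang@350 6.73
s1 [469.3 273.1 443.7 296.2] [433. 303.] [492. 304.] ang@350 1.22
s1 [511.6 304.7 470.2 272.5] [425. 380.] [431. 303.] ang@350 -85.48
s1 [348.5 424.4 354.3 393.1] [730. 351.] [695. 325.] ang@350 -142.78
```

Call:
move_arm(steps=[[[0,0,-0.4],0,1],[[0,0,-0.6],0,1],[[0,0,-0.8],0,1],[[0,0,-0.8],0,1],[[0,0,-0.8],0,1],[[0,0,-0.8],0,1],[[0,0,-0.8],0,1],[[0,0,-0.8],0,1],[[0,0,-0.8],0,1],[[0,0,-0.8],0,1],[[0,0,-0.8],0,1],[[0,0,-0.6],0,1],[[0,0,0],0,1]])

```text
t: 8.1
ee_pos: [536.0, -201.6, 266.6]
orientation: [1.989, 2.425, 0.003]
ft_force: [0.8, 0.2, -1.3]
width: 22.0
grasp_force: 30.0
```

Call:
move_arm(steps=[[[0,0,0],0.7,1],[[0,0,0],0.68,1],[[0.8,-0.1,0],0,1],[[0.8,0,0],0,1],[[0.8,0,0],0,1],[[0.8,0,0],0,1],[[0.8,0,0],0,1],[[0.8,0,0],0,1],[[0.8,0,0],0,1],[[0.8,0,0],0,1],[[0.8,0,0],0,1],[[0.8,0,0.1],0,1],[[0.8,0,0.1],0,1],[[0.8,0,0],0,1],[[0.8,0,0],0,1],[[0.7,0,0],0,1],[[0,0,0],0,1],[[0,0,0],0,1]])

```text
t: 9.6
ee_pos: [510.1, 75.8, 257.0]
orientation: [-2.132, -2.307, 0.002]
ft_force: [0.4, 0.2, -2.3]
width: 22.0
grasp_force: 30.0
```

Run:
```python
from h import *
o=ctrl.get_obs();T=R.from_rotvec(o['orientation']).as_matrix();print(o['t'],o['ee_pos'].round(1) if hasattr(o['ee_pos'],'round') else o['ee_pos'],np.degrees(np.arctan2(T[1,0],T[0,0])), T[2].round(3))
tip=np.array(o['ee_pos'])+T@[185.2,36,-18.4]; bend=np.array(o['ee_pos'])+T@[185.2,0,-18.4]
s,cs=get('scene','s2'); t,ct=get('top','t2')
print('pred tip',tip,proj(cs,tip),proj(ct,tip),'bend',proj(cs,bend),proj(ct,bend))
def crop(im,u,v,w): return cv2.resize(im[v:v+w*3//4,u:u+w],(800,600),interpolation=cv2.INTER_CUBIC)
a=crop(s,350,285,80);b=crop(t,145,180,80)
# side by side, each 400x600 of the 800x600
o=np.hstack([a[:,150:550],b[:,150:550]]); cv2.imwrite('pics/c2.png',o[:,:,::-1])
```

```text
9.6 [510.1  75.8 257. ] 94.50472336048185 [-0.    -0.001 -1.   ]
pred tip [531.51014857 263.29516796 275.27316557] [400.29586065 312.96490407] [181.93695316 219.32077366] bend [414.4748886  298.78813257] [182.33588472 238.58698613]
```

View pics/c2.png

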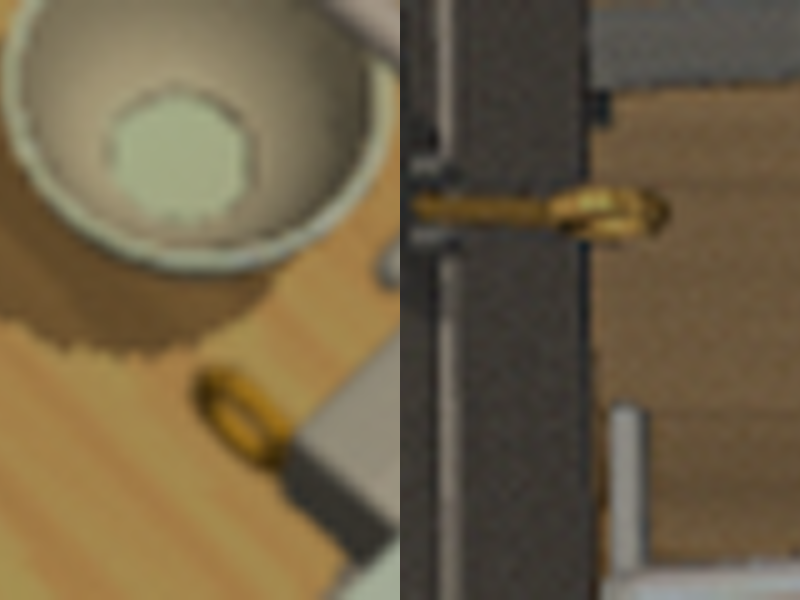

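Scene panel: ring centre at about (388.7,326.8), hook tip at about (403.1,312.4). Top panel: ring centre at (180.8,201.2), finger end at (182.8,220.4).

Run:
```python
from h import *
s,t=load('s2'),load('t2')
r,e=tri([(s,np.array([388.7,326.8])),(t,np.array([180.8,201.2]))]);print(r,e)
p,e=tri([(s,np.array([403.1,312.4])),(t,np.array([182.8,220.4]))]);print(p,e)
y=np.radians(94.4);tx=np.array([np.cos(y),np.sin(y),0]);ty=np.array([np.sin(y),-np.cos(y),0])
print('ring-tip in tool x,y',tx@(r-p),ty@(r-p),'up',(r-p)[2])
for z in (275,279,284,288): 
  q=atz(t,(180.8,201.2),z); print(z,q,proj(s,q))
# silhouette of pole: mask in both, compare predicted with +-dz
for dz in (-6,0,6):
  for n,L in (('tip',[185.2,36,-18.4]),('bend',[185.2,0,-18.4])):
    o=ctrl.get_obs();T=R.from_rotvec(o['orientation']).as_matrix();X=np.array(o['ee_pos'])+T@L+[0,0,dz];print(dz,n,proj(s,X).round(1),proj(t,X).round(1))
```

```text
[564.42002462 267.82603839 277.23339812] [np.float64(0.796496202469301), np.float64(0.702297688754126)]
[528.36458509 263.65484093 274.24704482] [np.float64(1.373339717778835), np.float64(1.2376440305346346)]
ring-tip in tool x,y 1.3927656253928666 36.269185430128196 up 2.9863532943641076
275 [565.7864038  267.45940545 275.        ] [387.00328639 327.56951786]
279 [564.74729377 266.31890639 279.        ] [387.22558285 325.72737095]
284 [563.44840622 264.89328255 284.        ] [387.50525599 323.40974954]
288 [562.40929619 263.75278348 288.        ] [387.73045012 321.54358989]
-6 tip [399.1 314.2] [183.3 219.6]
-6 bend [413.3 300.1] [183.7 238.8]
0 tip [399.6 312.7] [182.5 218.9]
0 bend [413.8 298.6] [182.8 238.2]
6 tip [400.  311.2] [181.6 218.2]
6 bend [414.3 297. ] [181.9 237.6]
```

Call:
move_arm(steps=[[[0.06,0,-0.12],0,1],[[0,0.4,0],0,1],[[0,0.4,0],0,1],[[0,0.3,0],0,1],[[0,0,0],0,1],[[0,0,0],0,1],[[0,0,0],0,1]])

```text
t: 10.28
ee_pos: [537.9, 78.9, 260.3]
orientation: [-2.134, -2.304, 0.001]
ft_force: [-0.6, -0.1, -1.7]
width: 21.7
grasp_force: 30.0
```

Run:
```python
from h import *
o=ctrl.get_obs();print(o['t'],np.round(o['ee_pos'],1),np.round(o['ft_force'],1))
s,cs=get('scene','s3'); t,ct=get('top','t3')
def crop(im,u,v): return cv2.resize(im[v:v+50,u:u+33],(396,600),interpolation=cv2.INTER_CUBIC)
cv2.imwrite('pics/c3.png',np.hstack([crop(s,372,300),crop(t,164,185)])[:,:,::-1])
```

```text
10.2833 [537.9  78.9 260.3] [-0.6 -0.1 -1.7]
```

View pics/c3.png

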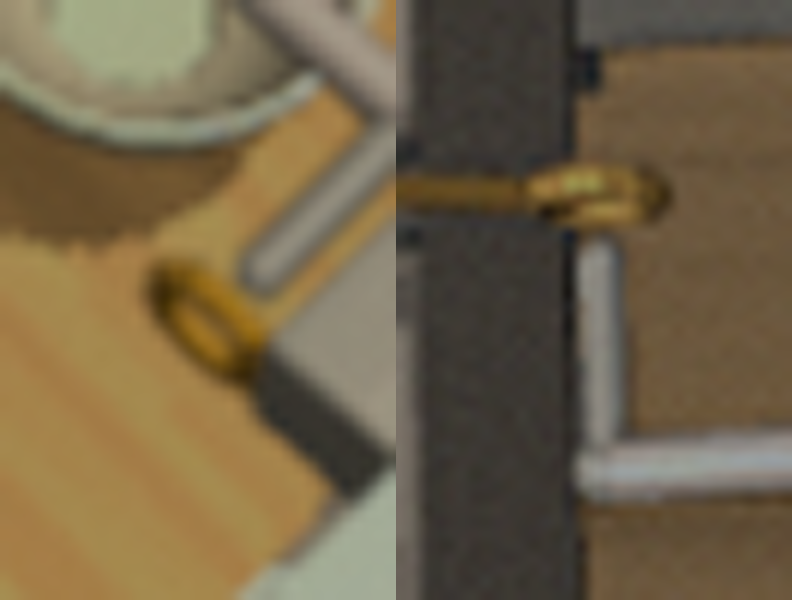

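Both panels show the finger axis aimed at the ring hole: scene hole at (389.3,326.7), top at (180.9,201.2). The finger sits about 2 mm low and the tip is about 10 mm short. I'll insert slowly and watch the force.

Call:
move_arm(steps=[[[-0.02,0,-0.08],0,1],[[0,0.1,0],0,1],[[0,0.1,0],0,1],[[0,0.1,0],0,1],[[0,0.1,0],0,1],[[0,0,0],0,1]])

```text
t: 10.88
ee_pos: [548.7, 79.4, 262.7]
orientation: [2.135, 2.305, 0.001]
ft_force: [0.5, 0.1, -1.1]
width: 22.0
grasp_force: 30.0
```

Call:
move_arm(steps=[[[0,0.08,0],0,1],[[0,0.08,0],0,1],[[0,0,0],0,1]])

```text
t: 11.13
ee_pos: [552.5, 79.7, 262.6]
orientation: [2.135, 2.305, 0.0]
ft_force: [-0.1, 1.0, -1.1]
width: 21.7
grasp_force: 30.0
```

Call:
move_arm(steps=[[[0,0.1,0],0,1],[[0,0.1,0],0,1],[[0,0.1,0],0,1],[[0,0.1,0],0,1],[[0,0.1,0],0,1],[[0,0,0],0,1],[[0,0,0],0,1]])

```text
t: 11.72
ee_pos: [564.7, 80.6, 262.6]
orientation: [-2.135, -2.305, 0.0]
ft_force: [0.1, -1.1, -3.4]
width: 21.6
grasp_force: 30.0
```

Run:
```python
from h import *
o=ctrl.get_obs();print(o['t'],np.round(o['ee_pos'],1),np.round(o['ft_force'],1))
s,cs=get('scene','s4'); t,ct=get('top','t4')
def crop(im,u,v): return cv2.resize(im[v:v+50,u:u+33],(396,600),interpolation=cv2.INTER_CUBIC)
cv2.imwrite('pics/c4.png',np.hstack([crop(s,372,300),crop(t,164,185)])[:,:,::-1])
```

```text
11.7167 [564.7  80.6 262.6] [ 0.1 -1.1 -3.4]
```

View pics/c4.png

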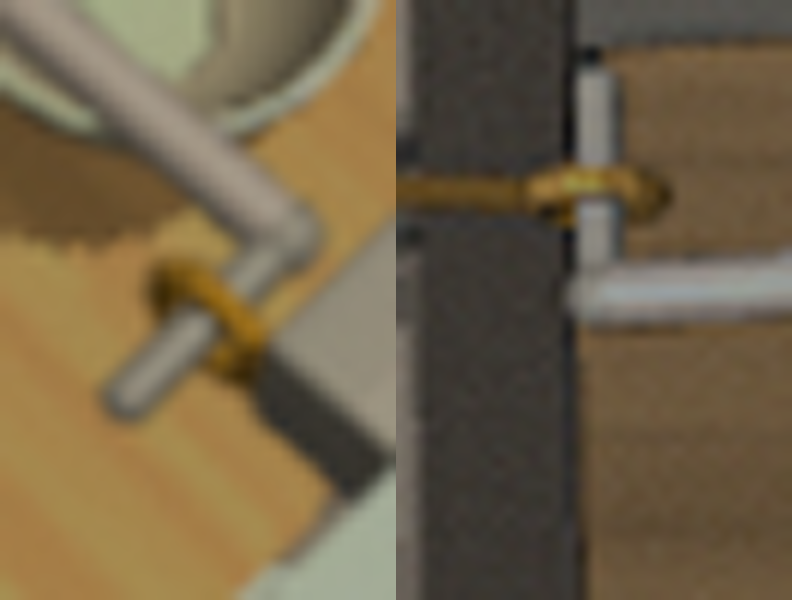

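The finger is through the ring in both views: the scene wire wraps it at (388,326), and in the top view the tip shows about 19 mm past the ring. Now I'll pull gently along the arc.

Call:
move_arm(steps=[[[-0.076,0,0.032],0,1],[[-0.076,0,0.032],0,1],[[-0.076,0,0.032],0,1],[[-0.076,0,0.032],0,1],[[-0.076,0,0.032],0,1]])

```text
t: 12.23
ee_pos: [565.3, 71.7, 258.7]
orientation: [-2.134, -2.305, -0.002]
ft_force: [-0.2, 3.6, -1.8]
width: 21.6
grasp_force: 30.0
```

Call:
move_arm(steps=[[[-0.076,0,0.032],0,1],[[-0.076,0,0.032],0,1],[[-0.076,0,0.032],0,1],[[-0.076,0,0.032],0,1],[[-0.076,0,0.032],0,1],[[0,0,0],0,1]])

```text
t: 12.73
ee_pos: [565.9, 61.2, 254.3]
orientation: [-2.135, -2.304, 0.001]
ft_force: [-0.3, 1.8, -2.8]
width: 21.8
grasp_force: 30.0
```

Call:
move_arm(steps=[[[-0.062,0,0.038],0,1],[[-0.062,0,0.038],0,1],[[-0.062,0,0.038],0,1],[[-0.062,0,0.038],0,1],[[-0.062,0,0.038],0,1],[[-0.062,0,0.038],0,1],[[-0.062,0,0.038],0,1],[[-0.062,0,0.038],0,1],[[-0.062,0,0.038],0,1],[[-0.062,0,0.038],0,1],[[0,0,0],0,1]])

```text
t: 13.65
ee_pos: [567.2, 45.8, 245.0]
orientation: [2.135, 2.305, -0.001]
ft_force: [0.6, 1.5, -2.6]
width: 21.5
grasp_force: 30.0
```

Run:
```python
from h import *
o=ctrl.get_obs();print(o['t'],np.round(o['ee_pos'],1),np.round(o['ft_force'],1))
s,cs=get('scene','s5'); t,ct=get('top','t5')
def crop(im,u,v): return cv2.resize(im[v:v+75,u:u+50],(400,600),interpolation=cv2.INTER_CUBIC)
cv2.imwrite('pics/c5.png',np.hstack([crop(s,350,285),crop(t,155,165)])[:,:,::-1])
```

```text
13.65 [567.2  45.8 245. ] [ 0.6  1.5 -2.6]
```

View pics/c5.png

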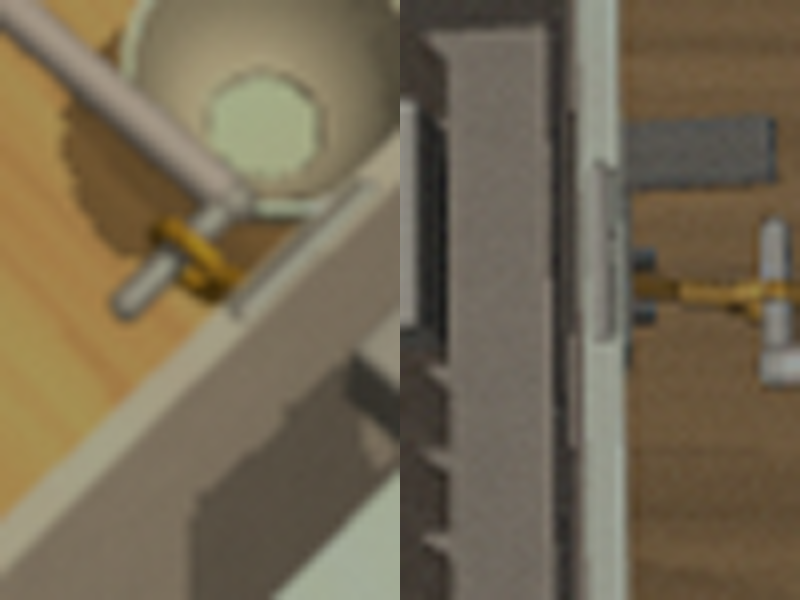

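Scene: the catch box is clear of the tilted hatch and the ring still hugs the finger at (374,316). Top: the hatch edge leans out and the finger is in the eye at (202,201). The hatch is at roughly 0.3 rad, so I'll continue along the arc.

Call:
move_arm(steps=[[[-0.091,0,0.08],0,1],[[-0.091,0,0.08],0,1],[[-0.091,0,0.08],0,1],[[-0.091,0,0.08],0,1],[[-0.091,0,0.08],0,1],[[-0.091,0,0.08],0,1],[[-0.078,0,0.092],0,1],[[-0.078,0,0.092],0,1],[[-0.078,0,0.092],0,1],[[-0.078,0,0.092],0,1],[[-0.078,0,0.092],0,1],[[-0.078,0,0.092],0,1]])

```text
t: 14.75
ee_pos: [569.2, 20.7, 219.1]
orientation: [-2.135, -2.305, 0.0]
ft_force: [-0.2, 2.0, -1.9]
width: 21.9
grasp_force: 30.0
```

Call:
move_arm(steps=[[[-0.063,0,0.103],0,1],[[-0.063,0,0.103],0,1],[[-0.063,0,0.103],0,1],[[-0.063,0,0.103],0,1],[[-0.063,0,0.103],0,1],[[-0.063,0,0.103],0,1],[[-0.048,0,0.111],0,1],[[-0.048,0,0.111],0,1],[[-0.048,0,0.111],0,1],[[-0.048,0,0.111],0,1],[[-0.048,0,0.111],0,1],[[-0.048,0,0.111],0,1]])

```text
t: 15.75
ee_pos: [570.4, 4.2, 187.0]
orientation: [-2.135, -2.305, 0.0]
ft_force: [0.2, 1.7, -1.9]
width: 21.6
grasp_force: 30.0
```

Run:
```python
from h import *
o=ctrl.get_obs();print(o['t'],np.round(o['ee_pos'],1),np.round(o['ft_force'],1))
T=R.from_rotvec(o['orientation']).as_matrix()
s,cs=get('scene','s6'); t,ct=get('top','t6')
for n,L in (('tip',[185.2,36,-18.4]),('bend',[185.2,0,-18.4])):
  X=np.array(o['ee_pos'])+T@L;print(n,X.round(),proj(cs,X).round(1),proj(ct,X).round(1))
def crop(im,u,v): return cv2.resize(im[v:v+112,u:u+75],(400,600),interpolation=cv2.INTER_CUBIC)
cv2.imwrite('pics/c6.png',np.hstack([crop(s,325,265),crop(t,160,150)])[:,:,::-1])
```

```text
15.75 [570.4   4.2 187. ] [ 0.2  1.7 -1.9]
tip [592. 192. 205.] [342.1 321.1] [229.  197.7]
bend [556. 189. 205.] [356.1 307.8] [229.7 215.2]
```

View pics/c6.png

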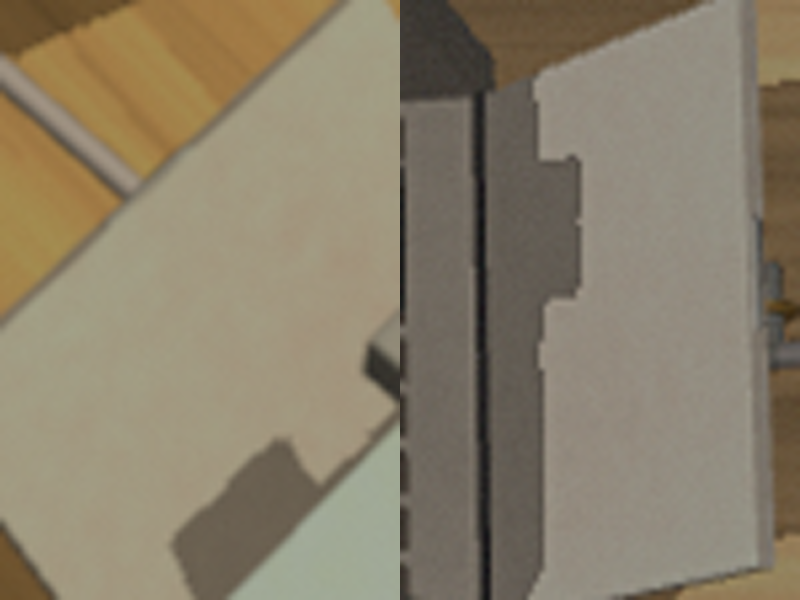

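The top panel shows the hatch about half-way down, with the finger still in the eye at (230,207). I'll keep drawing it down.

Call:
move_arm(steps=[[[-0.031,0,0.117],0,1],[[-0.031,0,0.117],0,1],[[-0.031,0,0.117],0,1],[[-0.031,0,0.117],0,1],[[-0.031,0,0.117],0,1],[[-0.031,0,0.117],0,1],[[-0.013,0,0.12],0,1],[[-0.013,0,0.12],0,1],[[-0.013,0,0.12],0,1],[[-0.013,0,0.12],0,1],[[-0.013,0,0.12],0,1],[[-0.013,0,0.12],0,1]])

```text
t: 16.85
ee_pos: [570.9, -2.2, 151.4]
orientation: [-2.135, -2.305, -0.0]
ft_force: [-0.4, 0.2, -1.2]
width: 21.9
grasp_force: 30.0
```

Call:
move_arm(steps=[[[0.005,0,0.12],0,1],[[0.005,0,0.12],0,1],[[0.005,0,0.12],0,1],[[0.005,0,0.12],0,1],[[0.005,0,0.12],0,1],[[0.005,0,0.12],0,1],[[0.023,0,0.119],0,1],[[0.023,0,0.119],0,1]])

```text
t: 17.52
ee_pos: [570.8, -0.3, 127.5]
orientation: [2.135, 2.305, -0.0]
ft_force: [-0.2, -0.4, -1.7]
width: 21.2
grasp_force: 30.0
```

```bash
cat > ang.py <<'E'
from h import *
import sys
n=sys.argv[1]
o=ctrl.get_obs();print(o['t'],np.round(o['ee_pos'],1),np.round(o['ft_force'],1),np.round(o['moment'],2))
y=np.radians(94.35);tx=np.array([np.cos(y),np.sin(y),0]);ey=np.array([-np.sin(y),np.cos(y),0])
H=np.array([563,309,165.])-4*tx
for c in ('top','scene'):
    im,cam=get(c,n+c[0])
    L=cv2.createLineSegmentDetector().detect(cv2.cvtColor(im,cv2.COLOR_RGB2GRAY))[0][:,0]
    for th in np.arange(.9,1.56,.1):
      for off in (0,8): # hatch edge corner: thickness -4..4 about hinge line
        pts=[]
        for sgn in (-104,104):
            u=150*np.sin(th)+(off-4)*np.cos(th); z=150*np.cos(th)-(off-4)*np.sin(th)
            pts.append(proj(cam,H-u*tx+[0,0,z]+sgn*ty)) if False else pts.append(proj(cam,H-u*tx+np.array([0,0,z])+sgn*np.array([np.sin(y),-np.cos(y),0])))
        print(c,round(th,2),off,np.round(pts,1).tolist())
    P0=np.array(pts[0]);P1=np.array(pts[1]);d=(P1-P0)/np.linalg.norm(P1-P0);nn=np.array([-d[1],d[0]])
    for l in L:
        a,b=l[:2],l[2:];e=(b-a);ln=np.linalg.norm(e)
        if ln>25 and abs(e@d)/ln>.99 and abs((a-P0)@nn)<45 and -15<(a-P0)@d<np.linalg.norm(P1-P0)+15: print('  line',l.round(1))
E
python3 ang.py a1
```

```text
17.5167 [ 5.708e+02 -3.000e-01  1.275e+02] [-0.2 -0.4 -1.7] [ 0.03 -0.09 -0.02]
top 0.9 0 [[226.0, 255.0], [222.3, 147.7]]
top 0.9 8 [[229.3, 255.3], [225.5, 148.7]]
top 1.0 0 [[232.0, 255.6], [228.2, 149.6]]
top 1.0 8 [[234.9, 255.9], [231.0, 150.7]]
top 1.1 0 [[237.3, 256.3], [233.3, 151.7]]
top 1.1 8 [[239.8, 256.7], [235.7, 152.9]]
top 1.2 0 [[241.8, 257.1], [237.7, 153.9]]
top 1.2 8 [[243.9, 257.5], [239.7, 155.2]]
top 1.3 0 [[245.5, 257.9], [241.3, 156.2]]
top 1.3 8 [[247.1, 258.4], [242.9, 157.5]]
top 1.4 0 [[248.4, 258.9], [244.1, 158.6]]
top 1.4 8 [[249.6, 259.4], [245.3, 159.8]]
top 1.5 0 [[250.5, 259.8], [246.2, 160.9]]
top 1.5 8 [[251.3, 260.3], [247.0, 162.2]]
  line [292.9 221.9 299.7 143.2]
  line [284.8 231.7 288.7 180.6]
  line [249.  258.1 244.9 159.4]
scene 0.9 0 [[392.4, 262.2], [307.6, 341.7]]
scene 0.9 8 [[389.9, 262.1], [305.5, 341.0]]
scene 1.0 0 [[387.8, 262.2], [303.9, 340.6]]
scene 1.0 8 [[385.6, 262.5], [302.2, 340.3]]
scene 1.1 0 [[383.8, 262.9], [300.8, 340.3]]
scene 1.1 8 [[381.9, 263.6], [299.4, 340.4]]
scene 1.2 0 [[380.4, 264.3], [298.4, 340.6]]
scene 1.2 8 [[378.9, 265.2], [297.3, 341.0]]
scene 1.3 0 [[377.7, 266.2], [296.6, 341.6]]
scene 1.3 8 [[376.5, 267.4], [295.9, 342.3]]
scene 1.4 0 [[375.5, 268.7], [295.4, 343.2]]
scene 1.4 8 [[374.7, 270.2], [295.0, 344.2]]
scene 1.5 0 [[374.0, 271.6], [294.8, 345.3]]
scene 1.5 8 [[373.5, 273.4], [294.8, 346.7]]
  line [316.6 322.7 297.1 340.9]
  line [375.6 268.1 320.  320.1]
```

Call:
move_arm(steps=[[[0.023,0,0.119],0,1],[[0.023,0,0.119],0,1],[[0.023,0,0.119],0,1],[[0.023,0,0.119],0,1],[[0,0,0],0,1],[[0,0,0],0,1]])

```text
t: 18.12
ee_pos: [570.4, 2.0, 115.6]
orientation: [-2.134, -2.305, 0.001]
ft_force: [0.5, 0.2, -2.1]
width: 21.9
grasp_force: 30.0
```

```bash
python3 ang.py a2 | grep -v -E "0.9|1\.[0-3] [08]"
```

```text
18.1167 [570.4   2.  115.6] [ 0.5  0.2 -2.1] [-0.05 -0.06 -0.03]
top 1.4 0 [[248.4, 258.9], [244.1, 158.6]]
top 1.4 8 [[249.6, 259.4], [245.3, 159.8]]
top 1.5 8 [[251.3, 260.3], [247.0, 162.2]]
  line [283.9 229.2 287.6 181.8]
  line [251.2 258.1 249.6 210.6]
  line [248.8 195.7 247.2 163.1]
  line [291.7 220.6 298.3 146.9]
scene 1.4 0 [[375.5, 268.7], [295.4, 343.2]]
scene 1.4 8 [[374.7, 270.2], [295.0, 344.2]]
scene 1.5 0 [[374.0, 271.6], [294.8, 345.3]]
scene 1.5 8 [[373.5, 273.4], [294.8, 346.7]]
  line [373.9 271.3 296.  343.6]
```

Call:
move_arm(steps=[[[0.01,0,0.05],0,1],[[0.01,0,0.05],0,1],[[0,0,0.05],0,1],[[0,0,0],0,1],[[0,0,0],0,1]])

```text
t: 18.63
ee_pos: [570.7, 2.4, 112.2]
orientation: [2.135, 2.305, 0.0]
ft_force: [0.4, -0.2, -0.0]
width: 21.9
grasp_force: 30.0
```

```bash
python3 ang.py a3 | grep -v -E "0.9|1\.[0-3] [08]"
```

```text
18.6333 [570.7   2.4 112.2] [ 0.4 -0.2 -0. ] [ 0.22 -0.02  0.01]
top 1.4 0 [[248.4, 258.9], [244.1, 158.6]]
top 1.4 8 [[249.6, 259.4], [245.3, 159.8]]
top 1.5 8 [[251.3, 260.3], [247.0, 162.2]]
  line [283.9 228.1 287.1 185.5]
  line [251.3 258.1 250.2 223.1]
  line [291.6 220.6 298.2 146.9]
  line [248.7 191.8 247.2 161.9]
scene 1.4 0 [[375.5, 268.7], [295.4, 343.2]]
scene 1.4 8 [[374.7, 270.2], [295.0, 344.2]]
scene 1.5 0 [[374.0, 271.6], [294.8, 345.3]]
scene 1.5 8 [[373.5, 273.4], [294.8, 346.7]]
  line [373.9 271.4 295.4 344.2]
```

The hatch edge has stopped moving at about 1.5 rad and the wrist moment has risen, so it is on its brackets. I'll relax 3 mm and slide the finger out sideways.

Call:
move_arm(steps=[[[0,0,-0.06],0,1],[[0,0,-0.06],0,1],[[0,0,0],0,1],[[0,-0.1,0],0,1],[[0,-0.1,0],0,1],[[0,-0.1,0],0,1],[[0,-0.1,0],0,1]])

```text
t: 19.32
ee_pos: [560.1, 1.6, 115.0]
orientation: [-2.135, -2.305, 0.0]
ft_force: [0.6, -0.2, -3.0]
width: 22.0
grasp_force: 30.0
```

Call:
move_arm(steps=[[[0,-0.15,0],0,1],[[0,-0.15,0],0,1],[[0,-0.15,0],0,1],[[0,-0.15,0],0,1],[[0,-0.2,0],0,1],[[0,-0.3,0],0,1],[[0,-0.4,0],0,1],[[0,0,0],0,1]])

```text
t: 19.98
ee_pos: [520.5, -1.3, 114.8]
orientation: [-2.133, -2.303, 0.003]
ft_force: [-1.2, 0.0, -2.0]
width: 21.7
grasp_force: 30.0
```

```bash
python3 ang.py a4 | grep -v -E "0.9|1\.[0-3] [08]"
python3 - <<'E'
from h import *
a=cv2.imread('pics/a4s.png');b=cv2.imread('pics/a4t.png')
def crop(im,u,v): return cv2.resize(im[v:v+150,u:u+100],(400,600),interpolation=cv2.INTER_CUBIC)
cv2.imwrite('pics/c7.png',np.hstack([crop(a,280,220),crop(b,215,140)]))
E
```

```text
19.9833 [520.5  -1.3 114.8] [-1.2  0.  -2. ] [-0.01 -0.05 -0.06]
top 1.4 0 [[248.4, 258.9], [244.1, 158.6]]
top 1.4 8 [[249.6, 259.4], [245.3, 159.8]]
top 1.5 8 [[251.3, 260.3], [247.0, 162.2]]
  line [293.  255.5 300.3 178.1]
  line [251.3 258.1 249.9 215.6]
  line [248.7 191.8 247.2 161.9]
scene 1.4 0 [[375.5, 268.7], [295.4, 343.2]]
scene 1.4 8 [[374.7, 270.2], [295.0, 344.2]]
scene 1.5 0 [[374.0, 271.6], [294.8, 345.3]]
scene 1.5 8 [[373.5, 273.4], [294.8, 346.7]]
  line [373.9 271.4 295.4 344.2]
```

Call:
move_arm(steps=[[[-0.4,0,0],0,1],[[-0.8,0,0],0,1],[[-0.8,0,0],0,1],[[-0.8,0,0],0,1],[[-0.8,0,0],0,1],[[-0.8,0,0],0,1],[[-0.8,0,0],0,1],[[-0.8,0,0],0,1],[[-0.8,0,0],0,1],[[-0.8,0,0],0,1],[[-0.4,0,0],0,1],[[0,0,0],-0.7,1],[[0,0,0],-0.68,1],[[0,0,0],0,1],[[0,0,0],0,1]])

```text
t: 21.33
ee_pos: [538.6, -200.8, 115.0]
orientation: [-1.994, -2.427, -0.0]
ft_force: [0.4, -0.5, -2.2]
width: 21.7
grasp_force: 30.0
```

Run:
```python
from h import *
o=ctrl.get_obs();p=np.array(o['ee_pos']);T=R.from_rotvec(o['orientation']).as_matrix()
T0=R.from_rotvec([-1.992,-2.429,0]).as_matrix()
print(o['t'],p.round(1),'yaw',np.degrees(np.arctan2(T[1,0],T[0,0])),'want',np.degrees(np.arctan2(T0[1,0],T0[0,0])),'shift',(T.T@(np.array([534.5,-201.0,42.6])-p)).round(2))
for c in ('top','scene'):
    im,cam=get(c,'b1'+c[0])
    for n,L in (('tip',[185.2,36,-18.4]),('bend',[185.2,0,-18.4]),('rear',[-144.8,0,-18.4])): print(c,n,proj(cam,p+T@L).round(1))
    for thing in ('pole','hook_tip'):
      r=cams.cut_out(c,thing)
      if r: 
        m=r[0]['pixels'];v,u=np.nonzero(m);x,y,w,h=r[0]['rect'];print(c,thing,r[0]['p'],'box',[x-w/2,y-h/2,x+w/2,y+h/2])
w,cw=get('wrist','w2')
r=cams.cut_out('wrist','pole')
if r:
    for q in (30,60,100,170,240,280): 
        c=np.where(r[0]['pixels'][q])[0]; print(q,c.min() if len(c) else None,c.max() if len(c) else None)
```

```text
21.3333 [ 538.6 -200.8  115. ] yaw 101.18673010527888 want 101.29028828217554 shift [ 0.54 -4.03 72.44]
top tip [329.8 232.2]
top bend [333.1 248.7]
top rear [484.3 220.6]
top pole 0.79 box [329.0, 231.15, 404.0, 255.45000000000002]
top hook_tip 0.78 box [330.90000000000003, 233.65, 404.3, 251.15]
scene tip [294.1 248.2]
scene bend [305.2 236.4]
scene rear [191.1 158.9]
scene pole 0.61 box [193.14999999999998, 154.65, 308.05, 247.15]
scene hook_tip 0.97 box [189.05, 154.75, 311.15, 244.85000000000002]
30 300 328
60 301 328
100 302 327
170 293 336
240 286 342
280 287 341
```

Call:
move_arm(steps=[[[0.02,-0.16,0.1],0,1],[[0,0,0.4],0,1],[[0,0,0.4],0,1],[[0,0,0.4],0,1],[[0,0,0.4],0,1],[[0,0,0.3],0,1],[[0,0,0],0,1]])

```text
t: 22.32
ee_pos: [533.2, -200.4, 62.8]
orientation: [-1.99, -2.427, 0.002]
ft_force: [0.1, 0.5, -1.5]
width: 21.7
grasp_force: 30.0
```

Call:
move_arm(steps=[[[0,0,0.2],0,1],[[0,0,0.2],0,1],[[0,0,0.2],0,1],[[0,0,0.16],0,1],[[0,0,0.1],0,1],[[0,0,0],0,1],[[0,0,0],0,1]])

```text
t: 22.9
ee_pos: [534.5, -200.9, 43.6]
orientation: [-1.992, -2.429, 0.0]
ft_force: [-0.1, -0.7, -1.2]
width: 21.8
grasp_force: 30.0
```

Call:
move_arm(steps=[[[0,0,0.04],0,1],[[0,0,0],0,1],[[0,0,0],0,0.7],[[0,0,0],0,0.5],[[0,0,0],0,0.3],[[0,0,0],0,0],[[0,0,0],0,0],[[0,0,0],0,0],[[0,0,0],0,0],[[0,0,0],0,0],[[0,0,0],0,0],[[0,0,0],0,0],[[0,0,0],0,0],[[0,0,0],0,0]])

```text
t: 24.07
ee_pos: [534.5, -200.9, 42.6]
orientation: [1.992, 2.429, -0.0]
ft_force: [0.6, -0.5, -0.5]
width: 87.4
grasp_force: 0.0
```

Call:
move_arm(steps=[[[0,0,-0.3],0,0],[[0,0,-0.6],0,0],[[0,0,-0.8],0,0],[[0,0,-0.8],0,0],[[0,0,-0.8],0,0],[[0,0,-0.8],0,0],[[0,0,-0.8],0,0],[[0,0,-0.8],0,0],[[0,0,-0.8],0,0],[[0,0,-0.7],0,0],[[0,0,0],0,0],[[0,0,0],0,0]])

```text
t: 25.07
ee_pos: [534.9, -201.1, 223.7]
orientation: [1.991, 2.427, 0.001]
ft_force: [0.4, -0.1, -0.1]
width: 87.9
grasp_force: 0.0
```

```bash
python3 ang.py e1 | grep -v -E "0.9|1\.[0-3] [08]"
python3 - <<'E'
from h import *
w,c=get('wrist','w3'); o=ctrl.get_obs(); T=R.from_rotvec(o['orientation']).as_matrix();print(o['ee_pos'],o['width'])
m=cams.cut_out('wrist','pole')[0]['pixels']
for q in (30,100,170,240,320): 
    k=np.where(m[q])[0]; print(q,k.min(),k.max(), atz(c,((k.min()+k.max()+1)/2,q),72 if q>150 else 61).round(1) if len(k) else '')
t=cv2.imread('pics/e1t.png');cv2.imwrite('pics/c8.png',np.hstack([cv2.resize(w[90:390,190:450],(400,461))[:,:,::-1],cv2.resize(t[90:321,220:420],(400,461))]))
E
```

```text
25.0667 [ 534.9 -201.1  223.7] [ 0.4 -0.1 -0.1] [-0.03 -0.06  0.07]
top 1.4 0 [[248.4, 258.9], [244.1, 158.6]]
top 1.4 8 [[249.6, 259.4], [245.3, 159.8]]
top 1.5 8 [[251.3, 260.3], [247.0, 162.2]]
  line [251.3 258.1 250.  219.4]
  line [248.8 194.3 247.3 161.9]
  line [273.2 220.6 274.8 249.4]
scene 1.4 0 [[375.5, 268.7], [295.4, 343.2]]
scene 1.4 8 [[374.7, 270.2], [295.0, 344.2]]
scene 1.5 0 [[374.0, 271.6], [294.8, 345.3]]
scene 1.5 8 [[373.5, 273.4], [294.8, 346.7]]
  line [318.  322.9 296.9 343.1]
  line [373.7 271.3 318.4 323.4]
[ 533.71052852 -200.59429138  221.45324233] 87.451426517299Traceback (most recent call last):
  File "<stdin>", line 3, in <module>
IndexError: list index out of range
```

Run:
```python
import cv2,numpy as np
w=cv2.imread('pics/w3.png');t=cv2.imread('pics/e1t.png')
cv2.imwrite('pics/c8.png',np.hstack([cv2.resize(w[0:400,160:480],(369,461)),cv2.resize(t[90:321,220:420],(400,461))]))
```

```text
(no output)
```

View pics/c8.png

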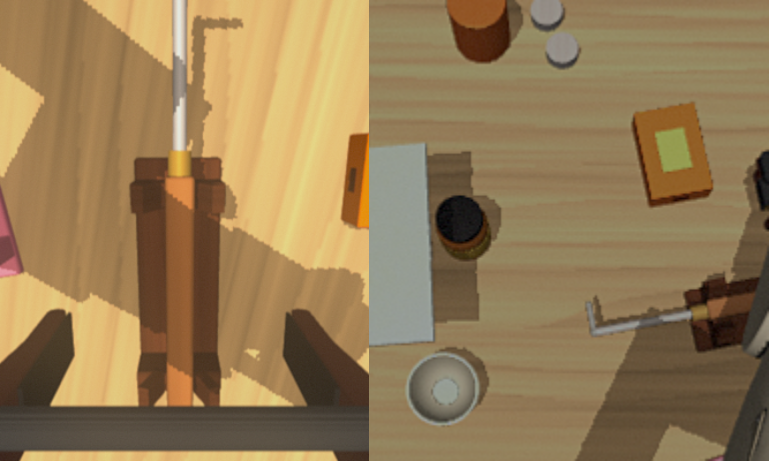

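The wrist view shows the pole seated in both saddles and straight, its front end at row 152 as at the start. The hatch lies open and the goods are undisturbed. Handing in.

```bash
python3 -c "
from workcell import ctrl
print(ctrl.close_job())"
```

```text
the job is handed in; nothing more can be done
None
```

I opened the hatch with the pole until it stopped moving at about 1.5 rad, unhooked, laid the pole back in its rest and let go. The last pictures show the goods still in place, and I handed the job in; no verdict came back.

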